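Index the mirror to its next measuring station

ROBOT

A 6-joint arm with a two-finger parallel gripper is mounted at the origin on the work surface. World frame = base frame: x ahead of the robot, y to its left, z up, the work surface at z = 0. Lengths are in mm, angles in rad, forces in N, time in s.
With the tool pointing down it reaches from about 300 to 775 mm from the base axis. Payload 14.6 kg.
Tool frame: the origin (TCP) lies between the finger pads; the fingertips stand 8 mm ahead of it and the grasp point (between the pads) lies 11 mm behind it; z points along the fingers, y is the direction in which the jaws open and shut (so a half turn about z gives the same grasp; the last joint's range is limited). The gripper opens to 94 mm and grips with 3 to 60 N. Pads are 16 mm wide; open, the fingers measure 119 mm over their backs; the gripper's body (75 mm by 177 mm) begins 78 mm behind the grasp point.
Start: joints at [-1.294, 0.3, 1.521, -0, 1.321, -0.067], TCP at [185.38, -517.807, 213.446] pointing down, gripper open.
Joint ranges: [-3.03, 3.03], [-0.79, 2.21], [0.23, 2.52], [-1.04, 4.18], [0, 3.07], [-2.55, 2.55]. Speed limits (rad/s): [2.22, 2.22, 2.57, 3.14, 3.14, 3.14].

INTERFACE

Orientations are given as [roll, pitch, yaw] about the fixed x, y, z axes, in that order (R = Rz(yaw) Ry(pitch) Rx(roll)).
In Python, from cell import manip gives the robot as it stands. The module is installed in compiled form; this text tells all that it offers.
- The arm moves only by the tool send_rows, never from a script. Its argument "series" is a list that holds one entry, the list of rows, each a list of 5 numbers: the opening, from 0 (shut) to 1 (fully open), then the shift along the tool's x, y, z in mm, then the turn about the tool's z in degrees. In form: [[[gripper, dx, dy, dz, roll], ...]]. A call has 1 to 10 rows; each row is the pose to reach, as a shift and turn from the pose commanded when the call began, along the tool's axes at that moment; what a row does not reach only later rows make up. A row lasts 1/10 s, in which the tool goes at most 50 mm and 8.59 degrees, less where a joint would pass 70% of its speed; a pose out of reach is approached as far as the arm can. A call with a gripper value outside its range is refused whole. The fingers move at their own pace and stop on an object; "newtons" is the grip in N (left out, the last holds). Time passes only in rows, so rows that repeat a pose let the fingers close. It gives the time, the measured TCP pose, the force and the opening at its end, in the units of the state.
- manip.read_state(): the state, without advancing time (a new reading comes with each control period).
- manip.camera(name): name is "scene" or "top" or "wrist"; returns a dict with "img" (384x512x3 uint8, red, green, blue), "vfov" (degrees; the focal length in pixels is half the picture's height over the tangent of half this angle, whatever the lens; pixels are square), "cx", "cy" (the principal point, pixels), "dist" ([k1, k2, p1, p2, k3] as OpenCV has them; the pictures are not rectified), "pose" (4x4, takes a point from camera to world coordinates); the wrist camera has in their place "T_tool_cam" (4x4, takes a point from camera to tool coordinates, whose origin is the TCP and whose axes are the flange's). Camera axes: x right, y down, z forward; pixel columns grow to the right and rows downward; lengths in mm; the calibration is good to about 2 mm. A picture is of the moment at which its call begins: read the wrist's pose just before it. There is no depth.
- manip.sign_off(): hands the job in, once; it reports no verdict.
Trained networks look in a picture, given as the dict that the camera call returned (one of the last four; its "shot" number tells which), for a name from the list of things; names that differ only in an ending like _2 or _b are one class to them, and where a whole thing is asked for, a point or a joint stands for the part that bears it (a point fixed in the world has none). Each returns a list of dicts, best first, with "conf" (0 to 1); they miss things now and then, are a little off and sometimes report something else, mostly with a low value. They report only what shows in the picture. A call takes as long as a camera call.
- manip.find_in(target, picture): "rect" ([left, top, width, height] in pixels, round what is visible of it).
- manip.silhouettes(target, picture): "pixels" (384x512 bool, what is visible of it) and "rect" ([left, top, width, height] in pixels, round what is visible of it).
The state is a dict: "clock": time; "joints": joint angles; "qd": joint speeds; "effort": joint torques, N m; "eef_pos": TCP position; "eef_rot": TCP orientation; "wrist_force": force on the tool from outside, world axes, zero at the start; "moment": the same for the moment, N m; "finger_gap": finger opening in mm.
Only numpy, scipy, OpenCV 4.12 (cv2) and the standard library are available. Lean on these libraries where they do the work, as an engineer would, in place of code of your own. Each camera call takes 0.05 s, during which the arm holds its last target. There are 200 camera calls.

TASK

A telescope mirror is being gauged station by station on an indexing table. Press the black plunger knob in, turn the table one hole anticlockwise (seen from above), without going on past it, and let the knob spring fully back up so that the table is locked in that next hole. Work with pressing fingertips only: do not grip the knob, do not touch the mirror or the dial gauge, do not shift or lift the base, and leave the loose things on it and around it where they are; finish clear of everything.

Things in the scene. Friction and masses are not known exactly. Their poses are not given: they have to be found in the camera images.
- index_base: Base of the indexing table: grey plate 300 x 300 mm, 12 mm high, loose on rubber feet, 7 kg; on it a round steel index plate, 274 mm across, top 46 mm over the bench, with a ring of 12 holes (15 mm wide, every 30 degrees, 120 mm from the axis) joined by a narrow slot. Origin: on the turning axis at bench level; z up, x axis pointing directly away from the next hole
- axis (a point): Point on the turntable's vertical turning axis, at the height of the index plate's top (46 mm over the bench)
- next_hole (a point): Centre of the mouth of the next hole, in the index plate's top face, 120 mm from the axis and 30 degrees anticlockwise (from above) of the hole in which the plunger starts
- knob_top (a point): Centre of the flat top of the plunger's black knob: 30 mm across, 18 mm high, its top 112 mm over the bench when out, 98 mm fully pressed. It stands on a lug of the turntable, 120 mm from the turning axis, and goes round with it. The lug is 36 mm wide, ends 139 mm from the axis and can be pushed on its flanks (50 to 62 mm over the bench); above it a steel boss 27 mm across, up to 78 mm
- plunger (a joint): How far the plunger is pressed down, m: 0 out (locked in a hole), 0.014 fully in. Spring: 5 N when out, 10.6 N when fully in. From 0.011 on its collar is under the index plate and the turntable is free. Let go between holes it stays about 11 mm in and rides along under the plate; let go within about 5 mm of a hole's centre it springs up into it and centres itself
- turntable (a joint): Angle of the aluminium turntable (200 mm across, top 62 mm over the bench), rad, positive anticlockwise from above: about 0 at the start, 0.524 in the next hole; a hole leaves 0.013 play each way. Friction 0.12 N m (1 N at the knob), so a fingertip pressing on the knob can carry it round by friction; it stops when let go
- mirror: The telescope mirror, clipped on the turntable and turning with it: a silvery glass disc 150 mm across and 18 mm thick, its face 83 mm over the bench; three clips at its edge reach 92 mm over the bench. Origin: centre of its underside. Not to be touched
- gauge: Dial gauge on a magnetic stand on the base's corner (125 mm along +x and +y of the base from the axis): block 38 x 38 x 42 mm, post up to 217 mm over the bench, arm at 187 mm reaching in to the dial (53 mm across), its feeler on the mirror 62 mm from the axis. Origin: under the block's centre; x axis pointing away from the turning axis. Not to be touched
- screw_a: Brass adjusting screw standing head down on the base plate: knurled head 24 mm across, 44 mm high in all. Origin: centre of its underside. Bystander
- screw_b: Another such brass screw on the base plate. Origin: centre of its underside. Bystander
- screw_c: A third such brass screw, on the bench. Origin: centre of its underside. Bystander
- hex_bolt: Steel hexagon bolt standing on its head, head 19 mm across, 67 mm high. Origin: centre of its underside. Bystander
- tape_measure: Black tape measure, 64 x 60 x 30 mm. Origin: centre of its underside. Bystander
- calliper: Digital calliper lying flat, 235 x 82 x 14 mm, along its x axis. Origin: underside of its beam's middle. Bystander
- try_square: Steel try square lying flat, blade 150 mm along its x axis, stock 100 mm. Origin: underside of the blade's middle. Bystander
- mouse: Cream computer mouse, 108 x 58 x 32 mm. Origin: centre of its underside. Bystander

How it is judged (in metres and radians):
On the way, in this order (a step that is already met when the one before it is completed fails the run):
1. the plunger is pressed in while the table is still at the first hole (value of joint plunger above 0.009 m and value of joint turntable below 0.15 rad), for 0.05 s.
2. the table is at the next hole with the plunger sprung back out (value of joint plunger below 0.002 m and value of joint turntable between 0.495 and 0.552 rad), for 0.2 s.
At the end, for the whole second after the job is handed in: The turntable stands 30 degrees (within about 1.6) anticlockwise of its first hole, the plunger is fully out (within 2 mm) and so locked in the next hole; the base stands flat within 12 mm of where it was (all of step 2 and distance of index_base from where it was at the start of the episode below 0.012 m and angle between index_base's own z axis and vertical below 0.03 rad); the robot touches nothing.
It fails at once if the knob is gripped between the fingers instead of pressed (distance between the grasp point and knob_top below 0.012 m).
It fails at once if the mirror or the dial gauge is touched (contact force between any of the arm, the fingers and mirror above 0.5 N or contact force between any of the arm, the fingers and gauge above 1 N).
It fails at once if the table is turned the wrong way, or on past the next hole (value of joint turntable below -0.1 rad or value of joint turntable above 0.72 rad).
It fails at once if the base is shifted, lifted or tipped (distance of index_base from where it was at the start of the episode above 0.012 m or angle between index_base's own z axis and vertical above 0.05 rad).
It fails at once if a loose thing is disturbed or lifted (distance of any of screw_a, screw_b, screw_c, hex_bolt, tape_measure, calliper, try_square, mouse from where it was at the start of the episode above 0.015 m).
It also fails if it takes over 32 s, if anything falls off the work surface, if the arm or the gripper's body presses on something with over 40 N, if the wrist force passes 120 N, or if a joint passes its speed limit or range.

## Working session

There is one attempt and no reset: what is moved stays moved. The work goes in short steps, Python scripts to look and compute and a tool call to move; the robot and the scene stay as the last step left them, time stands still between calls to the robot, and variables do not carry over. Pictures are saved under pics/ and viewed, about 8 in all and at most 12, crops included, and the job is handed in when it is done.

Besides the shell and the picture viewer there is one more tool, called after ">>>" by a JSON object that holds its "op" and its "data", one argument or row to a line. send_rows: Moves the arm, as the interface text tells. Its arguments: {"type":"object","properties":{"series":{"type":"array"},"newtons":{"type":"number"}},"required":["series"]}

```bash
mkdir -p pics; cat > h.py <<'E'
import numpy as np, cv2
from cell import manip
from scipy.spatial.transform import Rotation as Ro
def K(p):
    f=p["img"].shape[0]/2/np.tan(np.radians(p["vfov"])/2)
    return np.array([[f,0,p["cx"]],[0,f,p["cy"]],[0,0,1.]]),np.array(p["dist"],float)
def pose(p,st=None):
    if "pose" in p: return np.array(p["pose"])
    T=np.eye(4);T[:3,:3]=Ro.from_euler("xyz",st["eef_rot"]).as_matrix();T[:3,3]=st["eef_pos"]
    return T@np.array(p["T_tool_cam"])
def ray(p,uv,z,st=None):
    k,d=K(p);T=pose(p,st)
    n=cv2.undistortPoints(np.array(uv,float).reshape(-1,1,2),k,d)[:,0]
    r=np.c_[n,np.ones(len(n))]@T[:3,:3].T
    return T[:3,3]+r*((z-T[2,3])/r[:,2])[:,None]
def proj(p,X,st=None):
    k,d=K(p);T=np.linalg.inv(pose(p,st))
    return cv2.projectPoints(np.array(X,float).reshape(-1,1,3),cv2.Rodrigues(T[:3,:3])[0],T[:3,3],k,d)[0][:,0]
def save(p,n,s=1.5): cv2.imwrite("pics/"+n,cv2.resize(p["img"][:,:,::-1],None,fx=s,fy=s))
E
python3 - <<'E'
from h import *
print(manip.read_state())
for c in("top","scene"):
    p=manip.camera(c);save(p,c+"0.png");print(c,p["vfov"],pose(p).round(2).tolist())
    for n in("knob_top","mirror","turntable","index_base","gauge","screw_a","hex_bolt","tape_measure","mouse"):
        print(n,[(r["rect"],round(r["conf"],2)) for r in manip.find_in(n,p)][:4])
E
```

```text
{'clock': 0.0, 'joints': array([-1.29360557e+00,  3.00460881e-01,  1.52158515e+00,  8.49950750e-06,
        1.32070246e+00, -6.65704379e-02]), 'qd': array([-0.00112527,  0.00144881, -0.00047274, -0.00055575,  0.00063129,
       -0.00059064]), 'effort': array([-8.24184899e-04, -5.31809700e+01, -3.52742529e+01,  7.08520389e-02,
        2.44246615e-02, -1.02169881e-04]), 'eef_pos': array([ 185.31120667, -517.56952006,  212.89021053]), 'eef_rot': array([-3.14043992e+00, -8.51024346e-05,  3.43759037e-01]), 'wrist_force': array([-0.21098514,  0.20921779,  0.40611568]), 'moment': array([-0.0482376 , -0.01781699, -0.00386536]), 'finger_gap': 93.49301389132043}
top 48.43461034046089 [[-0.01, -0.99, 0.13, 394.83], [-1.0, 0.01, 0.01, -6.45], [-0.01, -0.13, -0.99, 1373.69], [0.0, 0.0, 0.0, 1.0]]
knob_top []
mirror [([216.9, 178.7, 49.1, 49.8], 0.75)]
turntable [([89.2, 183.6, 37.6, 45.8], 0.69), ([207.9, 169.8, 64.3, 65.5], 0.66)]
index_base [([186.9, 142.6, 114.3, 120.1], 0.87)]
gauge [([201.6, 140.1, 36.8, 51.3], 0.73), ([385.5, 143.6, 24.4, 73.8], 0.46)]
screw_a [([189.9, 232.1, 7.7, 5.7], 0.42)]
hex_bolt []
tape_measure [([166.1, 195.1, 20.8, 22.2], 0.98), ([383.6, 145.1, 25.6, 74.3], 0.65), ([208.2, 169.5, 62.5, 67.9], 0.17)]
mouse [([181.6, 135.9, 22.0, 36.8], 0.83)]
scene 49.3658159351055 [[0.87, 0.32, -0.37, 969.93], [0.49, -0.53, 0.69, -763.61], [0.02, -0.79, -0.62, 790.26], [0.0, 0.0, 0.0, 1.0]]
knob_top [([245.0, 159.7, 9.3, 11.7], 0.6), ([223.4, 160.3, 72.6, 65.8], 0.49)]
mirror []
turntable [([222.6, 158.5, 70.8, 66.8], 0.66), ([189.5, 153.7, 145.4, 117.6], 0.5), ([198.2, 198.5, 7.1, 21.2], 0.34)]
index_base [([186.5, 153.0, 149.0, 115.0], 0.66)]
gauge [([276.5, 154.8, 55.9, 65.9], 0.8)]
screw_a [([195.4, 203.9, 11.6, 12.7], 0.56), ([204.8, 245.0, 9.6, 22.6], 0.56)]
hex_bolt []
tape_measure [([290.9, 168.8, 11.7, 17.8], 0.58)]
mouse [([316.3, 193.2, 40.0, 20.2], 0.93)]
```

```bash
python3 - <<'E'
import cv2,numpy as np
a=cv2.imread("pics/top0.png");b=cv2.imread("pics/scene0.png")
f=lambda i,x,y:cv2.resize(i[int(y*1.5):int((y+150)*1.5),int(x*1.5):int((x+190)*1.5)],(760,600),interpolation=cv2.INTER_CUBIC)
cv2.imwrite("pics/tc.png",f(a,150,125));cv2.imwrite("pics/sc.png",f(b,175,135))
E
```

```text
(no output)
```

View pics/tc.png

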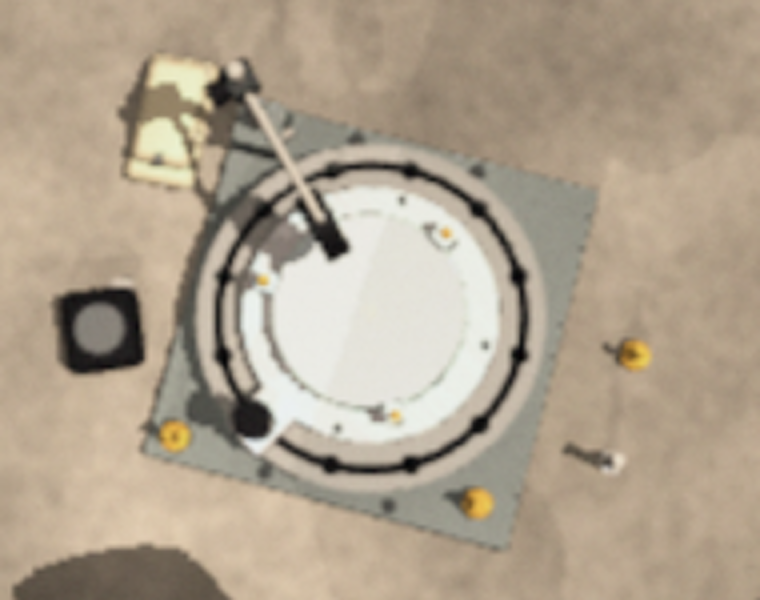

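View pics/sc.png

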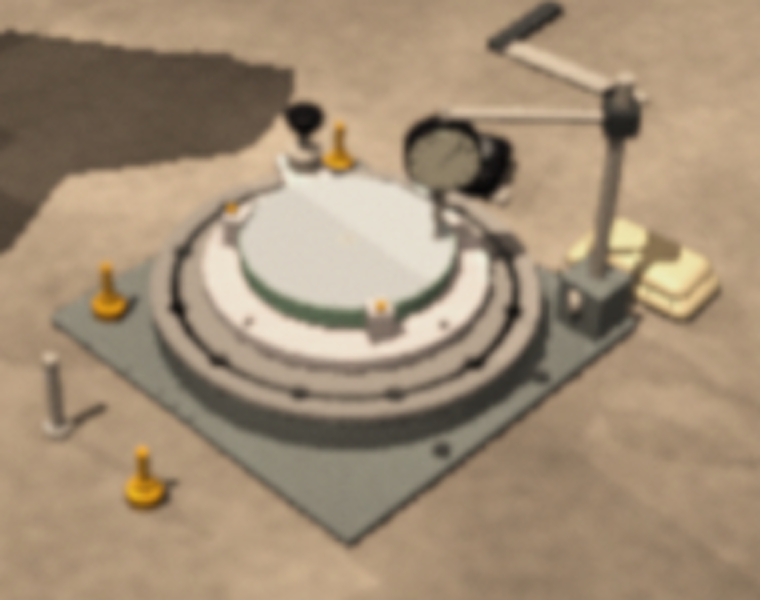

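The top view shows the knob at about px (213,230). The ring centre is at about (243,204), and the next hole at about (233,241), which is anticlockwise of the knob. The scene view agrees, with the knob sticking out beside a screw and the gauge on the opposite side.

```bash
python3 - <<'E'
from h import *
p=manip.camera("top")
c=lambda *a:np.array([[150+x/4,125+y/4] for x,y in a])
H=ray(p,c((332,170),(411,170),(480,208),(518,275),(519,354),(480,425),(411,464),(331,464),(222,355),(223,275),(263,210)),46)
A=np.c_[2*H[:,:2],np.ones(len(H))];s=np.linalg.lstsq(A,(H[:,:2]**2).sum(1),rcond=None)[0]
print("axis",s[:2],"r",np.sqrt(s[2]+s[0]**2+s[1]**2))
ang=np.degrees(np.arctan2(*(H[:,:2]-s[:2]).T[::-1]));print(ang.round(1))
ph=np.degrees(np.angle(np.exp(1j*np.radians(ang*12)).mean()))/12;print("phase mod30",ph%30)
k=ray(p,c((253,420)),112);d=k[0,:2]-s[:2];print("knob",k,np.hypot(*d),np.degrees(np.arctan2(d[1],d[0])))
print("next",H[7])
q=manip.camera("scene");print("scene knob",ray(q,[(175+305/4,135+112/4)],112))
for n,uv in dict(a=(176,437),b=(478,503)).items(): print(n,ray(p,c(uv),35))
st=manip.read_state();w=manip.camera("wrist");print(np.array(w["T_tool_cam"]).round(2),w["vfov"])
E
```

```text
axis [545.54747377  41.46108497] r 120.03007934099591
[  14.6  -15.6  -45.7  -75.1 -105.2 -135.7 -165.2  164.9  104.6   74.2
   45.2]
phase mod30 14.63943908737786
knob [[461.03848545 126.30075998 112.        ]] 119.74781652627674 134.88811881847676
next [430.06143705  72.67510951  46.        ]
scene knob [[469.53893128 124.9165827  112.        ]]
a [[452.3195854 194.5524589  35.       ]]
b [[399.38401944 -40.90008539  35.        ]]
[[   0.     -0.97   -0.26   74.26]
 [   1.      0.      0.      0.93]
 [  -0.     -0.26    0.97 -171.28]
 [   0.      0.      0.      1.  ]] 58.824542171987986
```

>>> {"op": "send_rows", "data": {
  "series": [
    [[0, 25, -27, -25, -7], [0, 55, -60, -40, -15], [0, 87, -94, -47, -23], [0, 119, -128, -47, -31], [0, 151, -162, -47, -39], [0, 183, -196, -47, -47], [0, 215, -231, -47, -55], [0, 247, -265, -47, -63], [0, 279, -299, -47, -71], [0, 311, -333, -47, -79]]
  ],
  "newtons": 20
}}

```text
clock: 2.15
eef_pos: [366.3, -97.6, 260.8]
eef_rot: [3.141, 0.001, 1.728]
wrist_force: [1.1, -0.7, -0.7]
finger_gap: 17.2
```

```bash
cat > go.py <<'E'
import sys; from h import *
# world target -> tool-frame shift from measured pose
st=manip.read_state();R=Ro.from_euler("xyz",st["eef_rot"]).as_matrix()
t=np.array(list(map(float,sys.argv[1:4])))
print("t",st["clock"],"pos",st["eef_pos"].round(1),"yaw",np.degrees(st["eef_rot"]).round(1),"F",st["wrist_force"].round(1),"gap",round(st["finger_gap"],1),"j",st["joints"].round(2))
print("shift",(R.T@(t-st["eef_pos"])).round(1),"roll",round(np.degrees(st["eef_rot"][2])-float(sys.argv[4]),1))
E
python3 go.py 461 126 210 135
```

```text
t 2.15 pos [366.3 -97.6 260.8] yaw [179.9   0.   99. ] F [ 1.1 -0.7 -0.7] gap 17.2 j [-0.36 -0.13  1.88  0.    1.39 -0.51]
shift [206.  128.6  50.8] roll -36.0
```

>>> {"op": "send_rows", "data": {
  "series": [
    [[0, 32, 20, 0, -7], [0, 66, 41, 0, -14], [0, 103, 64, 0, -21], [0, 140, 87, 0, -28], [0, 175, 110, 15, -36], [0, 206, 128, 35, -36], [0, 206, 128, 51, -36], [0, 206, 128, 51, -36]]
  ]
}}

```text
clock: 2.95
eef_pos: [460.5, 124.1, 207.5]
eef_rot: [-3.138, -0.002, 2.352]
wrist_force: [0.7, 0.5, 0.4]
finger_gap: 0.4
```

```bash
python3 - <<'E'
from h import *
st=manip.read_state();p=manip.camera("wrist")
im=p["img"].copy()
k=np.array([461,126,112.]);nh=np.array([429.9,73.3,46]);ax=np.array([545.5,41.5,46])
P=proj(p,[k,nh,ax],st);print(P.round(1),st["eef_pos"].round(1),np.degrees(st["eef_rot"]).round(1))
for n in("knob_top","mirror"):
    for r in manip.silhouettes(n,p)[:2]: print(n,r["rect"],round(r["conf"],2))
for u in P:
    if 0<u[0]<512 and 0<u[1]<384: cv2.circle(im,tuple(int(v) for v in u),3,(255,0,0),1)
p["img"]=im;save(p,"w1.png")
E
```

```text
[[253.5 195.4]
 [194.5 192.8]
 [252.9 284.4]] [460.5 124.1 207.5] [-1.798e+02 -1.000e-01  1.348e+02]
knob_top [237.8, 172.3, 38.2, 38.4] 0.82
mirror [188.1, 231.1, 131.3, 132.2] 0.58
```

View pics/w1.png

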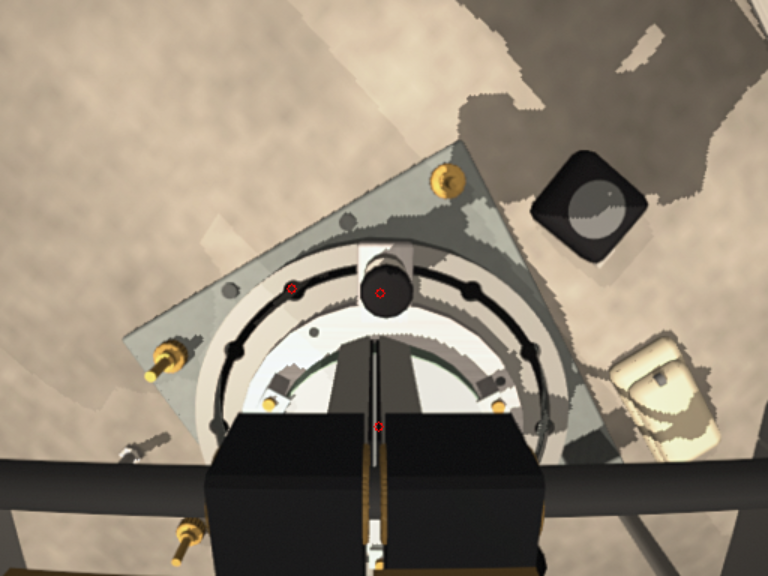

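The knob is at (257,194) px, about 3 mm along tool +y from the estimate. The next hole is offset the same way by about 2 mm, so I'll split the difference: knob (462,127), axis about (546.3,42.3).

```bash
python3 go.py 462 127 123 135
```

```text
t 3.1 pos [461.5 123.1 210.5] yaw [179.9   0.  134.7] F [-0.1 -0.7 -0.1] gap 0.6 j [ 0.18  0.14  1.72 -0.    1.28 -0.6 ]
shift [ 2.5  3.  87.5] roll -0.3
```

>>> {"op": "send_rows", "data": {
  "series": [
    [[0, 2.5, 3, 25, 0], [0, 2.5, 3, 55, 0], [0, 2.5, 3, 75, 0], [0, 2.5, 3, 82, 0], [0, 2.5, 3, 85, 0], [0, 2.5, 3, 85, 0]]
  ]
}}

```text
clock: 3.7
eef_pos: [462.2, 127.2, 125.5]
eef_rot: [3.14, 0.001, 2.35]
wrist_force: [-0.0, -0.4, -0.0]
finger_gap: 0.3
```

```bash
python3 - <<'E'
from h import *
st=manip.read_state();p=manip.camera("wrist");print(st["eef_pos"])
save(p,"w2.png")
E
python3 go.py 462 127 106 135
```

```text
[462.19556564 127.24203884 125.46112773]
t 3.75 pos [462.3 127.3 125.7] yaw [1.799e+02 1.000e-01 1.347e+02] F [-0.6 -0.   0.2] gap 0.5 j [ 0.19  0.24  1.82  0.    1.08 -0.59]
shift [-0.  -0.5 19.7] roll -0.3
```

View pics/w2.png

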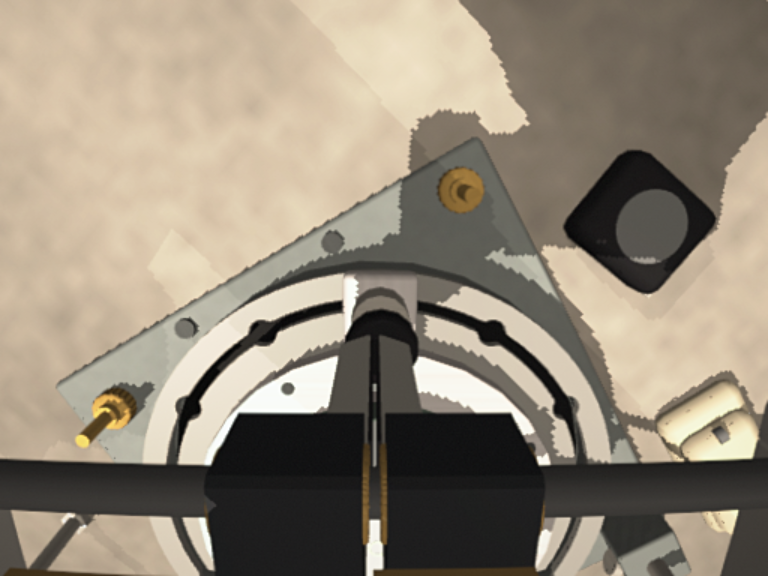

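The tips stand over the knob and roughly centred, with the knob about 2 mm to the right (tool +y). Next: press.

>>> {"op": "send_rows", "data": {
  "series": [
    [[0, 0, 1.5, 4, 0], [0, 0, 1.5, 8, 0], [0, 0, 1.5, 12, 0], [0, 0, 1.5, 15, 0], [0, 0, 1.5, 17, 0], [0, 0, 1.5, 18, 0], [0, 0, 1.5, 18, 0]]
  ]
}}

```text
clock: 4.45
eef_pos: [463.5, 128.6, 107.2]
eef_rot: [3.14, 0.001, 2.351]
wrist_force: [-0.8, -0.9, 9.3]
finger_gap: 0.4
```

>>> {"op": "send_rows", "data": {
  "series": [
    [[0, 0, 0, 2, 0], [0, 0, 0, 3.5, 0], [0, 0, 0, 4.5, 0], [0, 0, 0, 4.5, 0]]
  ]
}}

```text
clock: 4.85
eef_pos: [465.2, 129.8, 105.8]
eef_rot: [3.134, 0.003, 2.351]
wrist_force: [-6.2, 5.6, 40.3]
finger_gap: 0.5
```

```bash
python3 go.py 462 127 106 135; python3 go.py 462 127 106 135
```

```text
t 4.85 pos [465.2 129.8 105.8] yaw [179.6   0.2 134.7] F [-6.2  5.6 40.3] gap 0.5 j [ 0.2   0.27  1.83  0.    1.03 -0.59]
shift [ 0.2 -4.2 -0.3] roll -0.3
t 4.85 pos [465.2 129.8 105.8] yaw [179.6   0.2 134.7] F [-6.2  5.6 40.3] gap 0.5 j [ 0.2   0.27  1.83  0.    1.03 -0.59]
shift [ 0.2 -4.2 -0.3] roll -0.3
```

>>> {"op": "send_rows", "data": {
  "series": [
    [[0, 0, 0, -1.5, 0], [0, 0, 0, -1.5, 0]]
  ]
}}

```text
clock: 5.05
eef_pos: [464.4, 129.3, 106.0]
eef_rot: [3.137, 0.002, 2.351]
wrist_force: [-3.4, 2.2, 25.6]
finger_gap: 0.7
```

>>> {"op": "send_rows", "data": {
  "series": [
    [[0, -0.1, -4.2, 0, -2], [0, -0.5, -10.5, 0, -5], [0, -1.2, -16.7, 0, -8], [0, -2.2, -22.9, 0, -11], [0, -3.6, -29, 0, -14], [0, -4.6, -33.1, 0, -16], [0, -4.6, -33.1, 0, -16]]
  ]
}}

```text
clock: 5.75
eef_pos: [443.6, 102.3, 105.9]
eef_rot: [3.138, 0.003, 2.631]
wrist_force: [-6.8, 3.5, 30.0]
finger_gap: 0.1
```

```bash
cat > chk.py <<'E'
import sys; from h import *
st=manip.read_state();p=manip.camera("top");save(p,"x.png")
im=cv2.imread("pics/x.png")[int(120*1.5):int(270*1.5),int(170*1.5):int(320*1.5)]
a=cv2.resize(im,(400,400),interpolation=cv2.INTER_CUBIC)
w=manip.camera("wrist");save(w,"x.png",1.);b=cv2.imread("pics/x.png")[:,60:460]
b=np.vstack([b,np.zeros((16,400,3),np.uint8)]);cv2.imwrite("pics/"+sys.argv[1],np.hstack([a,b]))
print(st["clock"],st["eef_pos"].round(1),np.degrees(st["eef_rot"]).round(1),st["wrist_force"].round(1),st["moment"].round(2))
E
python3 chk.py m1.png
```

```text
5.75 [443.6 102.3 105.9] [179.8   0.2 150.8] [-6.8  3.5 30. ] [ 0.63  1.36 -0.05]
```

View pics/m1.png

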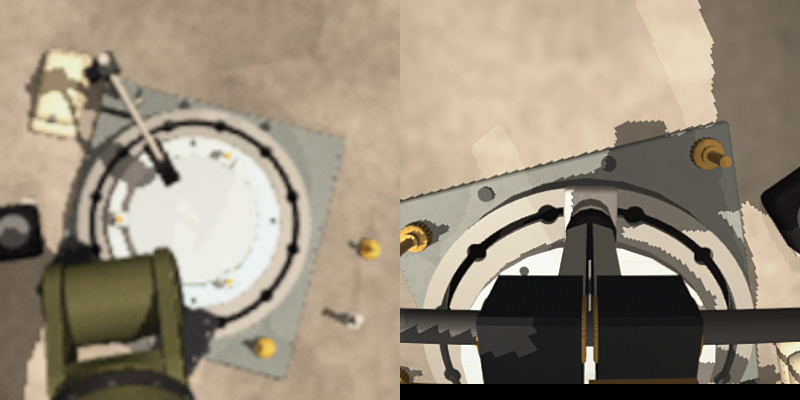

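The table followed without slip: the lug sits under the fingertip, midway between the two holes (about 16°). Going on the remaining 14°.

>>> {"op": "send_rows", "data": {
  "series": [
    [[0, -0.1, -4.2, -0.4, -2], [0, -0.5, -10.5, -0.4, -5], [0, -1.2, -16.7, -0.4, -8], [0, -2.2, -22.9, -0.4, -11], [0, -3.2, -27, -0.4, -13], [0, -3.6, -29, -0.4, -14], [0, -3.6, -29, -0.4, -14]]
  ]
}}

```text
clock: 6.55
eef_pos: [432.3, 75.1, 105.9]
eef_rot: [3.14, 0.003, 2.875]
wrist_force: [-8.6, 1.5, 28.5]
finger_gap: 0.7
```

```bash
python3 chk.py m2.png
```

```text
6.55 [432.3  75.1 105.9] [179.9   0.2 164.7] [-8.6  1.5 28.5] [0.22 1.47 0.03]
```

View pics/m2.png

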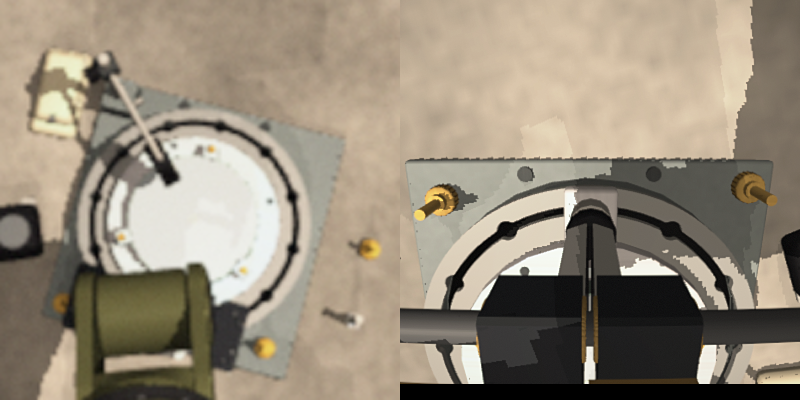

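The neighbouring holes (508 and 672 px) are symmetric about the lug (591 px), so the plunger is over the next hole. Releasing.

>>> {"op": "send_rows", "data": {
  "series": [
    [[0, 0, 0, -2, 0], [0, 0, 0, -4, 0], [0, 0, 0, -6, 0], [0, 0, 0, -8, 0], [0, 0, 0, -10, 0], [0, 0, 0, -11, 0], [0, 0, 0, -11, 0]]
  ]
}}

```text
clock: 7.35
eef_pos: [432.0, 75.1, 115.5]
eef_rot: [3.141, 0.002, 2.875]
wrist_force: [1.0, 1.1, 7.1]
finger_gap: 0.5
```

The force at z 115.5 fits the plunger rising with the tip (about 4.5 mm in), so it's entering the hole. Lifting clear.

>>> {"op": "send_rows", "data": {
  "series": [
    [[0, 0, 0, -3, 0], [0, 0, 0, -6, 0], [0, 0, 0, -15, 0], [0, 0, 0, -35, 0], [0, 0, 0, -70, 0], [0, 0, 0, -100, 0], [0, 0, 0, -100, 0]]
  ]
}}

```text
clock: 8.05
eef_pos: [432.6, 75.0, 218.6]
eef_rot: [3.14, 0.005, 2.875]
wrist_force: [0.3, -0.5, -1.2]
finger_gap: 0.2
```

```bash
python3 - <<'E'
from h import *
manip.read_state()
import time
st=manip.read_state();p=manip.camera("wrist");print(st["clock"],st["eef_pos"].round(1),st["wrist_force"].round(1))
print(proj(p,[[430.6,74.1,112],[430.6,74.1,101]],st),[ (r["rect"],r["conf"]) for r in manip.find_in("knob_top",p)[:1]])
save(p,"w3.png")
q=manip.camera("scene");k=[430.6,74.1]
print("scene knob: out/11mm in",proj(q,[[*k,112],[*k,101]]).round(1),[(r["rect"],r["conf"]) for r in manip.find_in("knob_top",q)[:2]])
save(q,"x.png");im=cv2.imread("pics/x.png");cv2.imwrite("pics/s3.png",cv2.resize(im[200:425,262:547],(760,600),interpolation=cv2.INTER_CUBIC))
E
```

```text
8.05 [432.6  75.  218.6] [ 0.3 -0.5 -1.2]
[[249.10549726 191.07666224]
 [249.08973494 187.794068  ]] [([230.2, 172.5, 39.2, 35.1], 0.71)]
scene knob: out/11mm in [[230.7 167.5]
 [230.8 170.7]] [([234.7, 179.7, 51.3, 36.6], 0.43)]
```

View pics/w3.png

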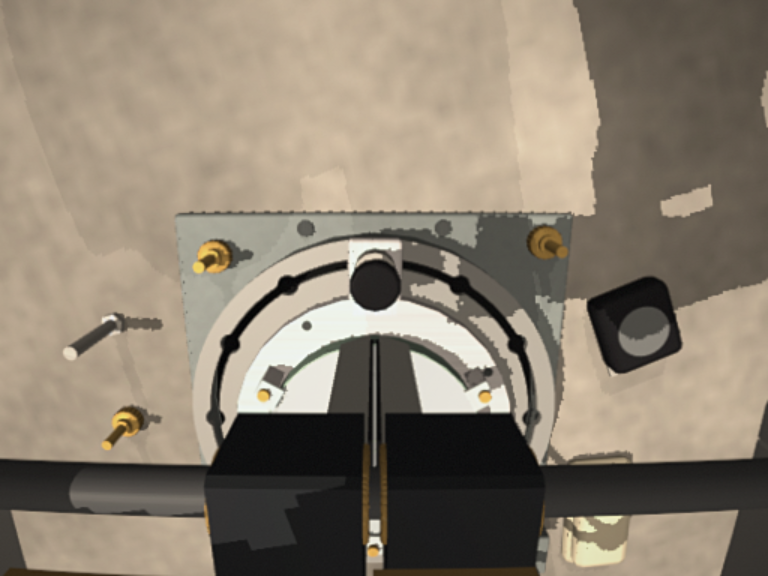

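View pics/s3.png

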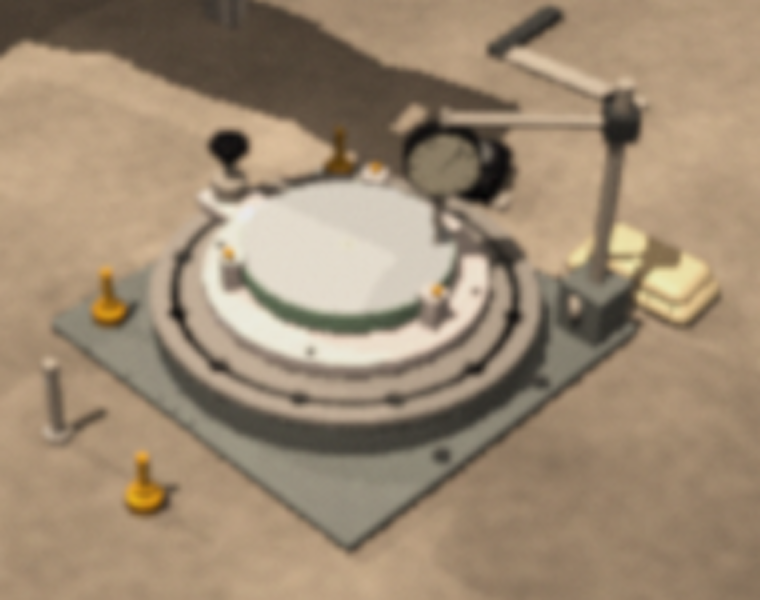

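The knob stands fully out, with the same gap above the boss as at the start. It is centred between the neighbouring holes (288 and 459 px, knob at 375 px). The base and loose things have the same pixels as before.

```bash
python3 -c "
from cell import manip
print(manip.sign_off())"
```

```text
the job is handed in; nothing more can be done
None
```

The table now stands one hole anticlockwise of where it started, the knob is back up, and the job was handed in at about 8 s of the 32 s allowed.

I pressed the knob in with the closed fingertips, carried the table round about 30° by friction along the arc, and lifted straight up so the plunger sprang into the next hole.

**Last checks:**
- **Position:** the wrist picture shows the knob midway between the two neighbouring holes, which places it over the next hole.
- **Plunger:** it followed the fingertip up, with 7 N measured at about 4.5 mm in, as the spring should give. In the scene picture it stands as far above the boss as at the start.
- **Surroundings:** the base and those loose things I could see in the pictures look unmoved. I did not check the calliper or the try square.
- **Arm:** it is clear, with the tool about 100 mm above the knob and no contact force.

**What disagreed or ran high:**
- The wrist force reached about 40 N for a moment when the plunger hit its stop. I backed off to 25–30 N before turning.
- In the last scene picture the network missed the knob, so I judged that view by eye.
- The first scene-camera estimate of the knob was about 8 mm off the one from the top camera, so I used the top and wrist cameras.

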